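# Close the sample canister, then show the heavier one to the code reader

### The job

Put the loose lid on the open steel canister. Then compare the two canisters by hand: lift the one that was already closed off the tray, set it back on the tray, and lift the one you have just closed. Finish holding the heavier of the two, lid on and upright, in the gripper about 4 cm above the middle of the reader's window and clear of it (do not set it down or let go), with the lighter one standing on the tray with its lid on; leave the other bench things where they are.

Things in the scene. Friction and masses are not known exactly. Their poses are not given: they have to be found in the camera images.
- tray: Fixed shallow grey plastic tray, 140 mm (its x) by 250 mm (its y), rim 12 mm high, floor 4 mm thick. Origin: centre of its underside, on the bench. The two canisters stand in it about 120 mm apart along its y. It may be on the left or on the right, turned a little.
- can_a: Plain steel canister, a straight can 53 mm across, 75 mm tall, mouth 45 mm across inside, a loose metal slug inside. Origin: centre of its underside, z up its axis. Closed at the start by lid_a. With the lid on, the knob's top is 98 mm above the underside: grip the can's side from above, 52 to 56 mm up, so that the gripper's body clears the knob.
- can_b: Plain steel canister, a straight can 53 mm across, 75 mm tall, mouth 45 mm across inside, a loose metal slug inside. Origin: centre of its underside, z up its axis. Open at the start; otherwise like can_a. Closed, either weighs 0.37 to 0.62 kg, and one of the two (sometimes can_a, sometimes can_b; it cannot be seen) is at least 0.14 kg heavier.
- lid_a: Lid seated on can_a from the start, the same as lid_b. Origin: centre of its underside.
- lid_b: Loose steel lid, 45 g, right way up on the bench on the robot's side of the reader. Plug 42 mm across, 8 mm deep, tapered at its foot; flange 51 mm across, 8 to 13 mm up; black knob 20 mm across, 13 to 31 mm up. Origin: centre of the plug's underside. It drops in with 1.5 mm play; seated, its origin is 67 mm above the can's underside, flange on the rim.
- reader: Fixed grey code reader, a flat box 130 x 130 mm and 45 mm tall that looks upward through a window. Origin: centre of its underside, on the bench. It stands on the other side from the tray.
- window (a point): Centre of the reader's 90 mm square dark glass window, on top, 45 mm above the bench; z up.
- beaker: Bystander: clear plastic beaker, 52 mm across, 70 mm tall, between the tray and the reader. Origin: its underside.
- spatula: Bystander: narrow steel lab spatula, 190 mm long and 14 mm wide, lying flat between the tray and the reader, nearer the robot. Origin: its underside.
- seal_ring: Bystander: flat black rubber ring, 44 mm across, 6 mm tall, lying on the tray between the canisters. Origin: its underside.
- mortar: Bystander: white ceramic mortar bowl, 70 mm across, 45 mm tall, far out on the left. Origin: its underside.
- jar: Bystander: closed white plastic jar, 52 mm across, 60 mm tall, far out on the right. Origin: its underside.
There are look-alikes about, which are no part of the job. Leave any yellow look-alike of the lid_b alone.

How it is judged:
By the outcome, as a careful person would: the job done as asked, in the order asked, and still so for the second after the job is handed in, while the arm keeps its last pose, push and grip.
It also fails if it takes over 72 s, if anything falls off the work surface, if the arm or the gripper's body presses on something with over 40 N, if the wrist force passes 120 N, or if a joint passes its speed limit or range.

### The arm

A 7-joint arm with a two-finger parallel gripper is mounted at the origin on the work surface. World frame = base frame: x ahead of the robot, y to its left, z up, the work surface at z = 0. Lengths are in m, angles in rad, forces in N, time in s.
With the tool pointing down it reaches from about 0.4 to 0.85 m from the base axis. Payload 10.4 kg.
Tool frame: the origin (TCP) lies at the very end of the fingers, on their centre line; the grasp point (between the pads) lies 19 mm behind it; x points along the fingers, y is the direction in which the jaws open and shut, and the axes are right-handed (so a half turn about x gives the same grasp; the last joint's range is limited). The gripper opens to 85 mm and grips with 20 to 120 N. Pads are 22 mm wide; open, the fingers measure 114 mm over their backs; the gripper's body (76 mm by 85 mm) begins 54 mm behind the grasp point. The pads swing forward as they close: fully open they stand 13 mm farther back than shut.
Start: joints at [-1.235, 0.332, -0.065, 1.46, 0.022, 1.35, -0.088], TCP at [0.219, 0.585, 0.231] pointing down, gripper open.
Joint ranges: [-2.6, 2.6], [-0.5, 2.12], [-1.47, 1.34], [0.16, 2.42], [-1.27, 4.41], [0.06, 2.06], [-2.6, 2.6]. Speed limits (rad/s): [2.22, 2.22, 2.79, 2.79, 3.14, 3.14, 3.14].

### API

Orientations are given as a unit quaternion [x, y, z, w].
In Python, from workcell import monitor, camera, ticket, regions_of gives the robot as it stands.
- The arm moves only by the tool step_arm, never from a script. Its argument "increments" is a list of rows, each a list of 5 numbers: the finger opening in m, from 0 to 0.0854, then the shift along the world's x, y, z in m, then the turn about the world's z in rad. A call has 1 to 12 rows; each row shifts and turns the commanded pose from where the row before left it; what a row does not reach is not made up. A row lasts 1/12 s, in which the tool goes at most 41.7 mm and 7.16 degrees, less where a joint would pass 70% of its speed; a pose out of reach is approached as far as the arm can. A call with a gripper value outside its range is refused whole. The fingers move at their own pace and stop on an object; "force" is the grip in N (left out, the last holds). Time passes only in rows, so rows that do not move let the fingers close. It gives the time, the measured TCP pose, the force and the opening at its end, in the units of the state.
- monitor.get_obs(): the state, without advancing time (a new reading comes with each control period).
- camera(name): name is "side" or "top"; returns a dict with "color" (384x512x3 uint8, red, green, blue), "range_z" (384x512 float32, m along the optical axis (not along the pixel's ray), 0 where there is no reading), "fx", "fy", "cx", "cy" (pixels), "cam_to_world" (4x4, takes a point from camera to world coordinates). Camera axes: x right, y up, looking along -z (the intrinsics and any distortion apply to the point x, -y, -z); pixel columns grow to the right and rows downward; lengths in m; the calibration is good to about 2 mm. A picture is of the moment at which its call begins.
- ticket.hand_in(): hands the job in, once; it reports no verdict.
Trained networks look in a picture, given as the dict that the camera call returned (one of the last four; its "shot" number tells which), for a name from the list of things; names that differ only in an ending like _2 or _b are one class to them, and where a whole thing is asked for, a point or a joint stands for the part that bears it (a point fixed in the world has none). Each returns a list of dicts, best first, with "p" (0 to 1); they miss things now and then, are a little off and sometimes report something else, mostly with a low value. They report only what shows in the picture. A call takes as long as a camera call. They do not tell look-alikes from the thing itself.
- regions_of(picture, query): "region" (384x512 bool, what is visible of it) and "centre" ([row, column] in pixels, amid what is visible of it).
The state is a dict: "clock": time; "joint_pos": joint angles; "joint_velocities": joint speeds; "tau": joint torques, N m; "position": TCP position; "ee_rot": TCP orientation; "ft_force": force on the tool from outside, world axes, zero at the start; "torque": the same for the moment, N m; "grip_width": opening from 0.0 (shut) to 1.0 (fully open).
Only numpy, scipy, OpenCV 4.12 (cv2) and the standard library are available. Lean on these libraries where they do the work, as an engineer would, in place of code of your own. Each camera call takes 0.05 s, during which the arm holds its last target. There are 200 camera calls.

## Working session

There is one attempt and no reset: what is moved stays moved. The work goes in short steps, Python scripts to look and compute and a tool call to move; the robot and the scene stay as the last step left them, time stands still between calls to the robot, and variables do not carry over. Pictures are saved under pics/ and viewed, about 8 in all and at most 12, crops included, and the job is handed in when it is done.

Besides the shell and the picture viewer there is one more tool, called after "Emit:" as name(argument=value, ...), one argument or row to a line, values as JSON. step_arm: Moves the arm, as the interface text tells. Its arguments: {"type":"object","properties":{"increments":{"type":"array"},"force":{"type":"number"}},"required":["increments"]}

```bash
mkdir -p pics
cat > h.py <<'E'
import numpy as np, cv2
from workcell import monitor, camera, ticket, regions_of
def cloud(p):
    z=p["range_z"]; r,c=np.indices(z.shape)
    X=np.stack([(c-p["cx"])/p["fx"]*z,-(r-p["cy"])/p["fy"]*z,-z,np.ones_like(z)],-1)
    W=X@np.array(p["cam_to_world"]).T
    W[z==0]=np.nan
    return W[...,:3]
def save(p,n): cv2.imwrite("pics/"+n,cv2.cvtColor(p["color"],cv2.COLOR_RGB2BGR))
E
python3 - <<'E'
from h import *
np.set_printoptions(precision=3,suppress=True)
o=monitor.get_obs(); print({k:np.round(v,3) for k,v in o.items()})
ims=[]
for cam in("top","side"):
    p=camera(cam); W=cloud(p); print(cam,[k for k in p if k not in("color","range_z")],np.array(p["cam_to_world"])); ims.append(p["color"])
    for q in ["tray","can_a","lid_a","reader","beaker","spatula","seal_ring","mortar","jar"]:
        for d in regions_of(p,q)[:4]:
            m=d["region"]; w=W[m]; w=w[~np.isnan(w[:,0])]
            if len(w)==0: continue
            print(q,round(d["p"],2),np.round(d["centre"]),m.sum(),"med",np.median(w,0),"lo",np.percentile(w,3,0),"hi",np.percentile(w,97,0))
    save(p,cam+"0.png")
E
```

```text
{'clock': np.float64(0.0), 'joint_pos': array([-1.235,  0.333, -0.065,  1.461,  0.022,  1.35 , -0.089]), 'joint_velocities': array([ 0.001,  0.   ,  0.002,  0.   ,  0.001, -0.   ,  0.001]), 'tau': array([ -0.001, -62.544,   0.049, -39.161,   0.016,   0.009,  -0.   ]), 'position': array([0.219, 0.585, 0.231]), 'ee_rot': array([ 0.126,  0.696, -0.127,  0.696]), 'ft_force': array([ 0.049,  0.539, -0.938]), 'torque': array([-0.04 , -0.066,  0.011]), 'grip_width': np.float64(0.999)}
top ['fx', 'fy', 'cx', 'cy', 'cam_to_world', 'shot'] [[-0.003  0.993 -0.122  0.429]
 [-1.    -0.002  0.007  0.002]
 [ 0.007  0.122  0.992  1.234]
 [ 0.     0.     0.     1.   ]]
tray 0.92 [187. 185.] 2590 med [0.586 0.227 0.005] lo [ 0.52   0.107 -0.001] hi [0.67  0.348 0.014]
can_a 0.72 [190. 204.] 43 med [0.576 0.144 0.057] lo [0.568 0.136 0.018] hi [0.591 0.159 0.082]
can_a 0.65 [185. 167.] 78 med [0.586 0.267 0.042] lo [0.572 0.263 0.009] hi [0.607 0.283 0.078]
lid_a 0.62 [179. 158.] 201 med [0.596 0.288 0.084] lo [0.575 0.267 0.081] hi [0.619 0.312 0.103]
lid_a 0.61 [224. 316.] 181 med [ 0.462 -0.219  0.0
[... 1482 characters left out ...]
 288.] 2497 med [ 0.591 -0.239  0.043] lo [ 0.532 -0.285  0.007] hi [ 0.656 -0.159  0.048]
reader 0.37 [148. 244.] 282 med [0.593 0.268 0.048] lo [0.575 0.26  0.007] hi [0.626 0.289 0.08 ]
beaker 0.94 [195. 299.] 420 med [ 0.691 -0.016  0.047] lo [ 0.67  -0.028  0.   ] hi [0.716 0.021 0.07 ]
spatula 0.74 [221. 209.] 161 med [ 0.435 -0.001  0.003] lo [ 0.354 -0.007 -0.002] hi [0.531 0.007 0.007]
spatula 0.6 [176. 244.] 1271 med [0.572 0.187 0.004] lo [ 0.52   0.098 -0.   ] hi [0.673 0.341 0.013]
mortar 0.6 [133. 209.] 251 med [0.504 0.435 0.034] lo [0.473 0.395 0.001] hi [0.53  0.465 0.046]
jar 0.73 [347. 286.] 702 med [ 0.502 -0.459  0.054] lo [ 0.482 -0.473  0.003] hi [ 0.525 -0.428  0.063]
```

Run:
```python
import cv2,numpy as np
a=cv2.imread("pics/top0.png")[120:270,90:430]; b=cv2.imread("pics/side0.png")[100:384,160:380]
cv2.imwrite("pics/v1.png",cv2.resize(a,None,fx=2.3,fy=2.3,interpolation=2)); cv2.imwrite("pics/v2.png",cv2.resize(b,None,fx=2,fy=2,interpolation=2))
```

```text
(no output)
```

View pics/v1.png

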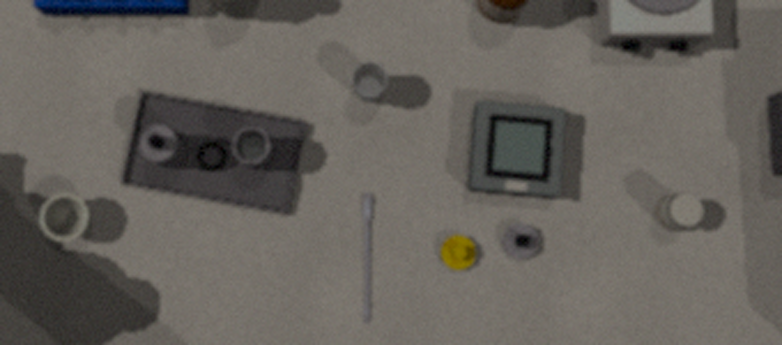

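View pics/v2.png

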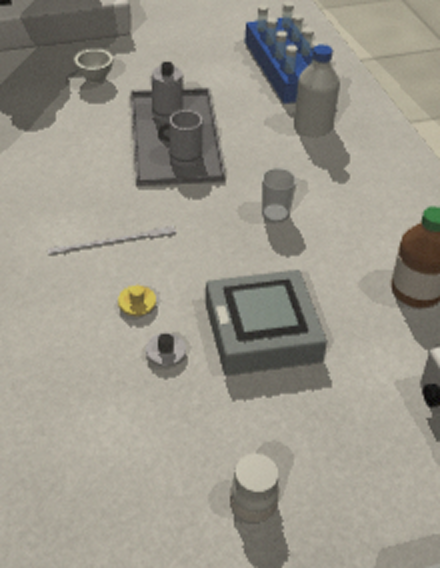

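```bash
cat >> h.py <<'E'
def circ(P,R=None):
    from scipy.optimize import least_squares
    r=least_squares(lambda v:np.hypot(P[:,0]-v[0],P[:,1]-v[1])-v[2],[*np.median(P[:,:2],0),0.025],loss="soft_l1",f_scale=0.002); return r.x
def near(W,x,y,r,z0,z1):
    with np.errstate(invalid="ignore"):
        return W[(np.hypot(W[...,0]-x,W[...,1]-y)<r)&(W[...,2]>z0)&(W[...,2]<z1)]
def rpt(n,P):
    if len(P)<5: print(n,len(P)); return
    lo,hi=P.min(0),P.max(0); print(n,len(P),"mean",P.mean(0).round(4),"mid",((lo+hi)/2).round(4),"ext",(hi-lo).round(4),"zmed",np.median(P[:,2]).round(4))
E
python3 - <<'E'
from h import *
from scipy.spatial.transform import Rotation as Ro
o=monitor.get_obs(); print(Ro.from_quat(o["ee_rot"]).as_matrix().round(3))
for cam in("top","side"):
    p=camera(cam); W=cloud(p); print(cam,p["fx"],p["cx"],p["cy"])
    rpt("lidflange",near(W,.464,-.222,.04,.009,.018)); rpt("lidknob",near(W,.464,-.222,.04,.026,.04))
    rpt("A knob",near(W,.597,.288,.04,.095,.11)); rpt("A flange",near(W,.597,.288,.04,.078,.09))
    P=near(W,.6,.165,.04,.071,.085); rpt("B rim",P); print(circ(P))
    rpt("reader",near(W,.592,-.213,.12,.04,.052))
    rpt("bench",near(W,.45,.1,.03,-.02,.02)); rpt("trayfloor",near(W,.56,.22,.03,-.02,.02))
E
```

```text
[[ 0.     0.351  0.936]
 [ 0.     0.936 -0.351]
 [-1.     0.    -0.   ]]
top 365.3836589654942 252.09510742594568 190.15724339518974
lidflange 142 mean [ 0.4629 -0.2202  0.0131] mid [ 0.4618 -0.2208  0.0135] ext [0.0466 0.0493 0.0088] zmed 0.0127
lidknob 29 mean [ 0.4625 -0.2203  0.0318] mid [ 0.4628 -0.2214  0.0321] ext [0.0163 0.017  0.0092] zmed 0.0321
A knob 32 mean [0.5966 0.2888 0.1011] mid [0.5966 0.2887 0.1022] ext [0.0167 0.018  0.0128] zmed 0.1012
A flange 175 mean [0.596  0.2885 0.0839] mid [0.596  0.2897 0.0838] ext [0.048  0.0499 0.0116] zmed 0.0841
B rim 73 mean [0.5941 0.1618 0.078 ] mid [0.5946 0.1628 0.0775] ext [0.0524 0.0515 0.0113] zmed 0.0782
[0.5941722  0.16208272 0.02422942]
reader 1346 mean [ 0.5938 -0.215   0.0444] mid [ 0.5943 -0.2145  0.0459] ext [0.1367 0.1347 0.0118] zmed 0.0444
bench 251 mean [0.4501 0.0999 0.0006] mid [0.4514 0.0995 0.0006] ext [0.057  0.0574 0.0129] zmed 0.0005
trayfloor 242 mean [0.56   0.2198 0.005 ] mid [0.5593 0.2197 0.0067] ext [0.0583 0.055  0.0189] zmed 0.0047
side 441.64336815598847 255.3979214545588 198.29773583618635
lidflang
[... 204 characters left out ...]
 zmed 0.0312
A knob 22 mean [0.6007 0.2857 0.1005] mid [0.6003 0.2871 0.1008] ext [0.0181 0.0219 0.0094] zmed 0.1002
A flange 100 mean [0.5993 0.2816 0.0831] mid [0.6005 0.2851 0.0841] ext [0.0494 0.0544 0.0112] zmed 0.083
B rim 86 mean [0.5969 0.1597 0.0759] mid [0.5972 0.1612 0.0762] ext [0.0517 0.0565 0.0099] zmed 0.0761
[0.59797193 0.16083543 0.02447841]
reader 1764 mean [ 0.5956 -0.2224  0.0441] mid [ 0.5973 -0.2182  0.0455] ext [0.1364 0.1403 0.011 ] zmed 0.0441
bench 198 mean [ 0.45    0.0995 -0.0005] mid [ 4.502e-01  1.002e-01 -2.000e-04] ext [0.0589 0.0582 0.0098] zmed -0.0006
trayfloor 150 mean [0.5598 0.22   0.0043] mid [0.5592 0.2195 0.0053] ext [0.0562 0.0581 0.0128] zmed 0.0041
```

Emit:
step_arm(
  increments=[
    [0.045, 0.025, -0.03, 0, 0.03],
    [0.045, 0.025, -0.03, 0, 0.03],
    [0.045, 0.025, -0.03, 0, 0.03],
    [0.045, 0.025, -0.03, 0, 0.03],
    [0.045, 0.025, -0.03, 0, 0.03],
    [0.045, 0.025, -0.03, 0, 0.03],
    [0.045, 0.025, -0.03, 0, 0.03],
    [0.045, 0.025, -0.03, 0, 0.03],
    [0.045, 0.025, -0.03, 0, 0.03],
    [0.045, 0.025, -0.03, 0, 0.03],
    [0.045, 0.025, -0.03, 0, 0.03],
    [0.045, 0.025, -0.03, 0, 0.03],
  ],
  force=30,
)

```text
clock: 2.1
position: [0.5204, 0.2236, 0.2317]
ee_rot: [-0.001, 0.707, 0.001, 0.707]
ft_force: [0.1, 0.2, 0.3]
grip_width: 0.522
```

Emit:
step_arm(
  increments=[
    [0.045, -0.005, -0.037, -0.01, 0],
    [0.045, -0.005, -0.037, -0.01, 0],
    [0.045, -0.005, -0.037, -0.01, 0],
    [0.045, -0.005, -0.037, -0.01, 0],
    [0.045, -0.005, -0.037, -0.01, 0],
    [0.045, -0.005, -0.037, -0.01, 0],
    [0.045, -0.005, -0.037, -0.01, 0],
    [0.045, -0.005, -0.037, -0.01, 0],
    [0.045, -0.005, -0.037, -0.01, 0],
    [0.045, -0.005, -0.037, -0.01, 0],
    [0.045, -0.005, -0.037, -0.01, 0],
    [0.045, -0.001, -0.037, -0.01, 0],
  ],
)

```text
clock: 3.1
position: [0.4627, -0.2206, 0.1113]
ee_rot: [-0.0, 0.707, 0.0, 0.707]
ft_force: [1.1, -0.6, 0.5]
grip_width: 0.524
```

Emit:
step_arm(
  increments=[
    [0.045, 0.001, 0, -0.03, 0],
    [0.045, 0, 0, -0.03, 0],
    [0.045, 0, 0, -0.02, 0],
    [0.045, 0, 0, -0.013, 0],
    [0.045, 0, 0, 0, 0],
    [0.01, 0, 0, 0, 0],
    [0.01, 0, 0, 0, 0],
    [0.01, 0, 0, 0, 0],
    [0.01, 0, 0, 0, 0],
    [0.01, 0, 0, 0, 0],
    [0.01, 0, 0, 0, 0],
  ],
)

```text
clock: 4.02
position: [0.4654, -0.219, 0.0195]
ee_rot: [-0.001, 0.706, 0.0, 0.708]
ft_force: [-0.7, 1.5, 6.9]
grip_width: 0.211
```

Emit:
step_arm(
  increments=[
    [0.01, 0, 0, 0, 0],
    [0.01, 0, 0, 0.002, 0],
    [0.01, 0, 0, 0.002, 0],
    [0.01, 0, 0, 0.01, 0],
    [0.01, 0, 0, 0.03, 0],
    [0.01, 0, 0, 0.03, 0],
    [0.01, 0, 0, 0, 0],
    [0.01, 0, 0, 0, 0],
  ],
)

```text
clock: 4.68
position: [0.4656, -0.2191, 0.0944]
ee_rot: [-0.001, 0.706, 0.0, 0.708]
ft_force: [-0.5, -0.4, -1.3]
grip_width: 0.211
```

Run:
```python
from h import *
print(monitor.get_obs()["position"],monitor.get_obs()["ft_force"])
ims=[]
for cam in("top","side"):
    p=camera(cam)
    for d in regions_of(p,"lid_a")[:4]:
        W=cloud(p)[d["region"]];print(cam,round(d["p"],2),np.round(d["centre"]),np.nanmedian(W,0).round(3))
    c=p["color"]; T=np.linalg.inv(np.array(p["cam_to_world"]))@[.464,-.22,.07,1]
    u=int(p["cx"]+p["fx"]*T[0]/-T[2]);v=int(p["cy"]-p["fy"]*T[1]/-T[2]); print(u,v)
    k=np.pad(c,((60,60),(60,60),(0,0)))[v:v+120,u:u+120]; ims.append(cv2.resize(k[...,::-1],(400,400),interpolation=2))
cv2.imwrite("pics/v3.png",np.hstack(ims))
```

```text
[ 0.46562969 -0.21906533  0.09436551] [-0.47458922 -0.38128329 -1.34212663]
top 0.74 [228. 286.] [ 0.448 -0.129  0.014]
top 0.73 [180. 161.] [0.594 0.288 0.085]
319 223
side 0.51 [249. 230.] [ 0.446 -0.135  0.014]
side 0.45 [260. 239.] [ 0.456 -0.231  0.085]
241 258
```

View pics/v3.png

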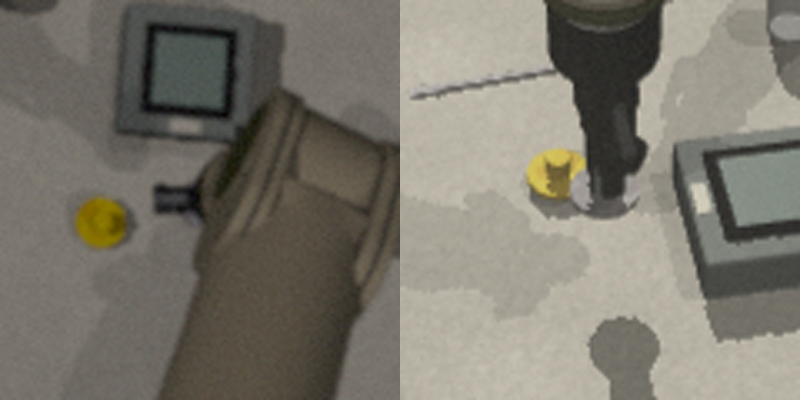

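Run:
```python
from h import *
p=camera("side");W=cloud(p); L=[d for d in regions_of(p,"lid_a") if np.nanmedian(W[d["region"]][:,2])>.06]
for d in L: rpt("lid",W[d["region"]])
c=p["color"].astype(int); P=near(W,.465,-.221,.045,.05,.1); 
for z in np.arange(.06,.1,.004): rpt("z%.3f"%z,P[(P[:,2]>z)&(P[:,2]<z+.004)])
```

```text
lid 165 mean [ 0.46   -0.2288  0.0854] mid [ 0.4639 -0.2234  0.091 ] ext [0.0494 0.0458 0.0224] zmed 0.0852
z0.060 0
z0.064 0
z0.068 0
z0.072 0
z0.076 5 mean [ 0.4653 -0.2371  0.0791] mid [ 0.4622 -0.2346  0.0785] ext [0.043  0.0133 0.0027] zmed 0.0794
z0.080 52 mean [ 0.461  -0.2295  0.0829] mid [ 0.4639 -0.2217  0.0821] ext [0.0493 0.0498 0.0037] zmed 0.0832
z0.084 109 mean [ 0.4606 -0.228   0.0855] mid [ 0.4641 -0.2223  0.0857] ext [0.0497 0.0479 0.0034] zmed 0.0855
z0.088 7 mean [ 0.451  -0.2284  0.0887] mid [ 0.4533 -0.231   0.0889] ext [0.0254 0.029  0.0017] zmed 0.0882
z0.092 6 mean [ 0.458  -0.2254  0.0943] mid [ 0.4614 -0.2239  0.0945] ext [0.013  0.0286 0.0021] zmed 0.0939
z0.096 7 mean [ 0.4629 -0.2348  0.0982] mid [ 0.4653 -0.2316  0.0979] ext [0.0218 0.0199 0.0036] zmed 0.0984
z0.100 0
```

Emit:
step_arm(
  increments=[
    [0.01, 0.01, 0.037, 0.01, 0],
    [0.01, 0.01, 0.037, 0.01, 0],
    [0.01, 0.01, 0.037, 0.01, 0],
    [0.01, 0.01, 0.037, 0.01, 0],
    [0.01, 0.01, 0.037, 0.01, 0],
    [0.01, 0.01, 0.037, 0.01, 0],
    [0.01, 0.015, 0.037, 0, 0],
    [0.01, 0.015, 0.037, 0, 0],
    [0.01, 0.015, 0.037, 0, 0],
    [0.01, 0.015, 0.037, 0, 0],
    [0.01, 0.01, 0.011, 0, 0],
    [0.01, 0, 0, 0, 0],
  ],
)

```text
clock: 5.98
position: [0.5947, 0.1672, 0.1508]
ee_rot: [-0.002, 0.708, 0.003, 0.707]
ft_force: [-1.8, -0.1, -0.7]
grip_width: 0.216
```

```bash
cat > lidm.py <<'E'
from h import *
o=monitor.get_obs();t=o["position"];print(t.round(4),o["ft_force"].round(2))
for i in range(2):
    p=camera("side");W=cloud(p); P=near(W,t[0],t[1],.045,t[2]-.03,t[2]-.001)
    z=np.median(P[:,2]); F=P[abs(P[:,2]-z)<.004]; rpt("flange",F)
    h=cv2.convexHull(F[:,:2].astype(np.float32)).reshape(-1,2); print("hull",circ(h).round(4), cv2.minEnclosingCircle(h))
    for d in regions_of(p,"lid_a"):
        Q=W[d["region"]]; 
        if np.nanmedian(Q[:,1])>0: rpt("net%.2f"%d["p"],Q[~np.isnan(Q[:,0])])
    P=near(W,.597,.161,.04,.071,.084); rpt("rim",P); 
    h=cv2.convexHull(P[:,:2].astype(np.float32)).reshape(-1,2); print("rim hull",circ(h).round(4), cv2.minEnclosingCircle(h))
p=camera("top");W=cloud(p);P=near(W,t[0],t[1],.045,t[2]-.03,t[2]-.001);rpt("topflange",P);P=near(W,.597,.161,.04,.071,.084); rpt("toprim",P)
E
python3 lidm.py
python3 - <<'E'
from h import *
ims=[]
for cam,w in(("top",[.596,.163,.1,1]),("side",[.596,.163,.1,1])):
    p=camera(cam); T=np.linalg.inv(np.array(p["cam_to_world"]))@w
    u=int(p["cx"]+p["fx"]*T[0]/-T[2]);v=int(p["cy"]-p["fy"]*T[1]/-T[2]); c=p["color"]
    k=np.pad(c,((60,60),(60,60),(0,0)))[v+10:v+110,u+10:u+110]; ims.append(cv2.resize(k[...,::-1],(400,400),interpolation=2))
cv2.imwrite("pics/v4.png",np.hstack(ims))
E
```

```text
[0.5947 0.1672 0.1508] [-1.78 -0.11 -0.72]
flange 96 mean [0.5924 0.1569 0.1435] mid [0.5953 0.1624 0.1435] ext [0.0507 0.0503 0.0072] zmed 0.1437
hull [0.5951 0.163  0.0254] ((0.5947175621986389, 0.1629510521888733), 0.026078958064317703)
net0.66 90 mean [0.596  0.2877 0.0878] mid [0.6032 0.3196 0.0693] ext [0.057  0.2713 0.1481] zmed 0.0853
rim 85 mean [0.5981 0.1599 0.0764] mid [0.5979 0.1602 0.0763] ext [0.0509 0.0579 0.0105] zmed 0.077
rim hull [0.5978 0.1605 0.0267] ((0.6001562476158142, 0.1603698581457138), 0.02975556068122387)
flange 92 mean [0.5913 0.1508 0.1441] mid [0.5946 0.1579 0.1439] ext [0.0492 0.051  0.0077] zmed 0.1442
hull [0.5943 0.1571 0.0253] ((0.5939538478851318, 0.15654870867729187), 0.02743685431778431)
net0.51 120 mean [0.591  0.1589 0.1369] mid [0.5946 0.2004 0.1005] ext [0.0492 0.1361 0.1133] zmed 0.144
net0.41 98 mean [0.5955 0.2826 0.0892] mid [0.5975 0.2428 0.1122] ext [0.0418 0.1358 0.0671] zmed 0.085
rim 93 mean [0.5967 0.1596 0.0763] mid [0.5968 0.1617 0.0769] ext [0.0512 0.0573 0.0118] zmed 0.0764
rim hull [0.598  0.1596 0.027 ] ((0.5974831581115723, 0.1636805683374405), 0.031599678099155426)
topflange 4
toprim 11 mean [0.5843 0.1404 0.0775] mid [0.5847 0.1405 0.0782] ext [0.0183 0.007  0.0087] zmed 0.0768
```

View pics/v4.png

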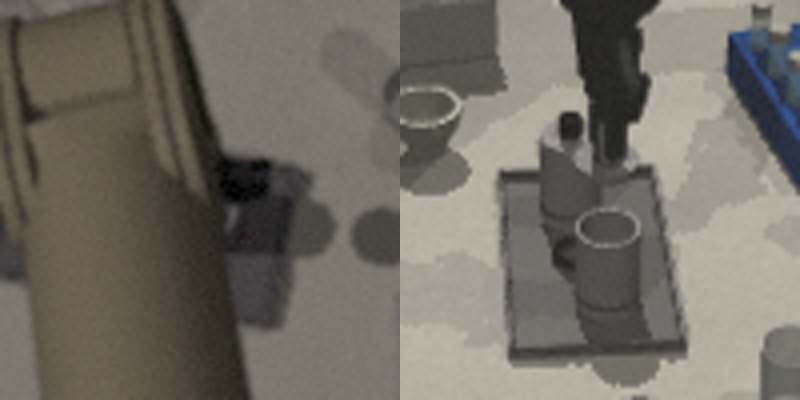

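```bash
python3 lidm.py | grep -v -e net -e hull; python3 -c "
from h import *
print(monitor.get_obs()['position'])"
```

```text
[0.5943 0.161  0.1525] [-0.28 -0.41 -0.41]
flange 95 mean [0.5917 0.1502 0.145 ] mid [0.5945 0.1553 0.1446] ext [0.0511 0.0476 0.0073] zmed 0.1451
rim 93 mean [0.5969 0.1594 0.076 ] mid [0.5974 0.1615 0.0766] ext [0.0506 0.0585 0.0112] zmed 0.0765
flange 99 mean [0.5913 0.1509 0.1453] mid [0.5945 0.1553 0.1451] ext [0.0493 0.0469 0.0079] zmed 0.1452
rim 93 mean [0.598  0.1598 0.0761] mid [0.5983 0.1608 0.0763] ext [0.0515 0.0592 0.0095] zmed 0.0763
topflange 7 mean [0.5853 0.1378 0.1456] mid [0.5847 0.1373 0.1462] ext [0.0115 0.003  0.0044] zmed 0.1451
toprim 13 mean [0.5821 0.142  0.0784] mid [0.5829 0.1435 0.0771] ext [0.0223 0.0125 0.0083] zmed 0.0804
[0.59444629 0.16203585 0.1525103 ]
```

Emit:
step_arm(
  increments=[
    [0.01, 0.002, 0.002, -0.02, 0],
    [0.01, 0.0015, 0.001, -0.017, 0],
    [0.01, 0, 0, -0.01, 0],
    [0.01, 0, 0, 0, 0],
    [0.01, 0, 0, 0, 0],
    [0.01, 0, 0, 0, 0],
    [0.01, 0, 0, 0, 0],
    [0.01, 0, 0, 0, 0],
  ],
)

```text
clock: 7.25
position: [0.5985, 0.1653, 0.1063]
ee_rot: [-0.0, 0.707, 0.001, 0.708]
ft_force: [-0.8, 0.7, 0.2]
grip_width: 0.216
```

```bash
cat > v.py <<'E'
from h import *
import sys
x,y,z,n,s=*map(float,sys.argv[1:4]),sys.argv[4],int(sys.argv[5]); w=[x,y,z,1]; ims=[]
o=monitor.get_obs(); print(o["clock"],o["position"].round(4),o["ft_force"].round(2),o["grip_width"])
for cam in ("top","side"):
    p=camera(cam); T=np.linalg.inv(np.array(p["cam_to_world"]))@w
    u=int(p["cx"]+p["fx"]*T[0]/-T[2]);v=int(p["cy"]-p["fy"]*T[1]/-T[2]); c=p["color"]
    k=np.pad(c,((s,s),(s,s),(0,0)))[v:v+2*s,u:u+2*s]; ims.append(cv2.resize(k[...,::-1],(400,400),interpolation=2))
cv2.imwrite("pics/"+n,np.hstack(ims))
E
python3 lidm.py; python3 v.py .596 .163 .09 v5.png 28
```

```text
[0.5985 0.1653 0.1063] [-0.77  0.69  0.16]
flange 91 mean [0.5957 0.1555 0.0986] mid [0.5992 0.1617 0.0982] ext [0.0484 0.0537 0.0076] zmed 0.0988
hull [0.5992 0.1618 0.026 ] ((0.5972450971603394, 0.1625453382730484), 0.028049154207110405)
rim 53 mean [0.595  0.1461 0.0761] mid [0.5983 0.1557 0.0768] ext [0.0518 0.0463 0.0114] zmed 0.0765
rim hull [0.5981 0.159  0.0264] ((0.5983074307441711, 0.15736974775791168), 0.02793808840215206)
flange 87 mean [0.5961 0.1552 0.098 ] mid [0.5991 0.1617 0.0976] ext [0.0503 0.0488 0.0073] zmed 0.0981
hull [0.5998 0.1623 0.0257] ((0.6002463102340698, 0.16267651319503784), 0.02672290988266468)
net0.56 90 mean [0.592  0.1541 0.0985] mid [0.5963 0.1588 0.0989] ext [0.0446 0.0431 0.0184] zmed 0.0983
rim 61 mean [0.5927 0.1464 0.076 ] mid [0.5969 0.1555 0.0771] ext [0.0509 0.0452 0.0121] zmed 0.0763
rim hull [0.5974 0.1574 0.0254] ((0.596002459526062, 0.15587180852890015), 0.027018191292881966)
topflange 10 mean [0.5846 0.1415 0.087 ] mid [0.5835 0.1411 0.0891] ext [0.0165 0.0054 0.0252] zmed 0.0816
toprim 10 mean [0.5833 0.1407 0.0773] mid [0.5835 0.1408 0.0776] ext [0.0164 0.006  0.009 ] zmed 0.0768
7.5 [0.5981 0.1653 0.1056] [-0.33  0.43 -0.48] 0.2171107655614034
```

View pics/v5.png

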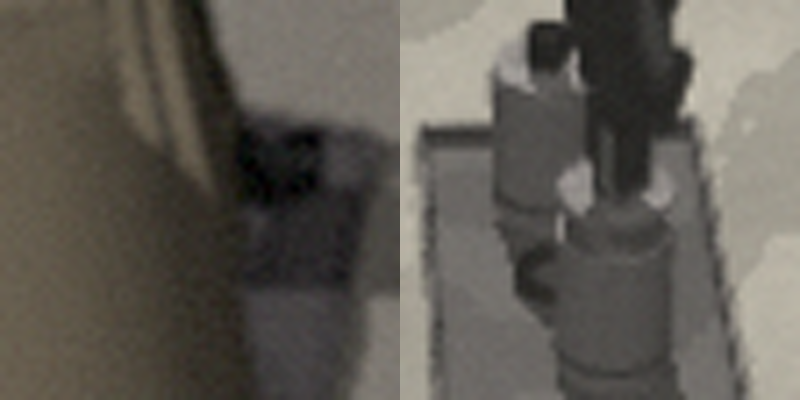

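Emit:
step_arm(
  increments=[
    [0.01, -0.0013, -0.0015, 0, 0],
    [0.01, 0, 0, -0.003, 0],
    [0.01, 0, 0, -0.003, 0],
    [0.01, 0, 0, -0.002, 0],
    [0.01, 0, 0, -0.002, 0],
    [0.01, 0, 0, 0, 0],
    [0.01, 0, 0, 0, 0],
  ],
)

```text
clock: 8.18
position: [0.5966, 0.1637, 0.0951]
ee_rot: [-0.0, 0.707, 0.0, 0.707]
ft_force: [-0.1, -0.3, 0.2]
grip_width: 0.212
```

Emit:
step_arm(
  increments=[
    [0.01, 0, 0, -0.001, 0],
    [0.01, 0, 0, -0.001, 0],
    [0.01, 0, 0, -0.001, 0],
    [0.01, 0, 0, 0, 0],
    [0.01, 0, 0, 0, 0],
  ],
)

```text
clock: 8.6
position: [0.5966, 0.1638, 0.0923]
ee_rot: [-0.0, 0.707, 0.0, 0.707]
ft_force: [1.2, -1.2, -1.0]
grip_width: 0.211
```

Emit:
step_arm(
  increments=[
    [0.01, 0, 0, -0.001, 0],
    [0.01, 0, 0, 0, 0],
    [0.01, 0, 0, 0, 0],
  ],
)

```text
clock: 8.85
position: [0.5967, 0.1637, 0.0913]
ee_rot: [-0.0, 0.707, 0.0, 0.707]
ft_force: [0.2, 0.2, -0.4]
grip_width: 0.219
```

Emit:
step_arm(
  increments=[
    [0.035, 0, 0, 0, 0],
    [0.035, 0, 0, 0, 0],
    [0.045, 0, 0, 0.005, 0],
    [0.06, 0, 0, 0.03, 0],
    [0.085, 0, 0, 0.035, 0],
    [0.085, 0, 0, 0.035, 0],
    [0.085, 0, 0.04, 0.01, 0],
    [0.085, 0, 0.04, 0, 0],
    [0.085, 0, 0.04, 0, 0],
    [0.085, 0, 0, 0, 0],
    [0.085, 0, 0, 0, 0],
  ],
)

```text
clock: 9.77
position: [0.5955, 0.2871, 0.2061]
ee_rot: [-0.002, 0.707, 0.002, 0.707]
ft_force: [-0.0, -0.4, -0.6]
grip_width: 0.994
```

```bash
python3 - <<'E'
from h import *
from scipy.spatial.transform import Rotation as Ro
for cam in("top","side"):
    p=camera(cam); W=cloud(p)
    for n,x,y in(("A",.598,.287),("B",.597,.1635)):
        rpt(cam+n+" knob",near(W,x,y,.04,.092,.11)); P=near(W,x,y,.04,.077,.0905); rpt(n+" flange",P)
        P=near(W,x,y,.05,.03,.07); rpt(n+" side",P)
o=monitor.get_obs();print(o["position"],o["ft_force"])
E
python3 v.py .596 .22 .09 v6.png 45
```

```text
topA knob 33 mean [0.5964 0.2888 0.1014] mid [0.5963 0.289  0.1008] ext [0.0166 0.019  0.0121] zmed 0.101
A flange 138 mean [0.5898 0.288  0.0836] mid [0.5955 0.29   0.0839] ext [0.0469 0.0512 0.0132] zmed 0.0837
A side 46 mean [0.585  0.2726 0.0498] mid [0.5911 0.2789 0.051 ] ext [0.0409 0.0306 0.0366] zmed 0.0512
topB knob 33 mean [0.593  0.1617 0.1014] mid [0.5927 0.1614 0.1008] ext [0.0164 0.0158 0.0117] zmed 0.1017
B flange 174 mean [0.5935 0.1609 0.0839] mid [0.5945 0.1623 0.0828] ext [0.052  0.0508 0.0112] zmed 0.084
B side 30 mean [0.5793 0.1473 0.0488] mid [0.5845 0.1559 0.0494] ext [0.033  0.0395 0.0383] zmed 0.049
sideA knob 27 mean [0.6007 0.2848 0.0995] mid [0.6012 0.2847 0.0979] ext [0.0188 0.0199 0.0116] zmed 0.0995
A flange 99 mean [0.5983 0.2813 0.083 ] mid [0.6001 0.289  0.0837] ext [0.049  0.059  0.0133] zmed 0.0832
A side 157 mean [0.5962 0.2691 0.0506] mid [0.6012 0.2738 0.0502] ext [0.0541 0.0357 0.0396] zmed 0.051
sideB knob 31 mean [0.5962 0.1576 0.0991] mid [0.596  0.159  0.0985] ext [0.0164 0.0179 0.0122] zmed 0.0996
B flange 118 mean [0.5952 0.1531 0.0834] mid [0.597  0.157  0.0838] ext [0.0492 0.0511 0.0114] zmed 0.0833
B side 163 mean [0.5926 0.1412 0.0507] mid [0.5951 0.1465 0.05  ] ext [0.0482 0.0301 0.0399] zmed 0.0504
[0.5969156  0.28282506 0.20648975] [ 0.17295155 -1.14792575  0.91993174]
9.8667 [0.5969 0.2828 0.2065] [ 0.17 -1.15  0.92] 0.9950200221454861
```

View pics/v6.png

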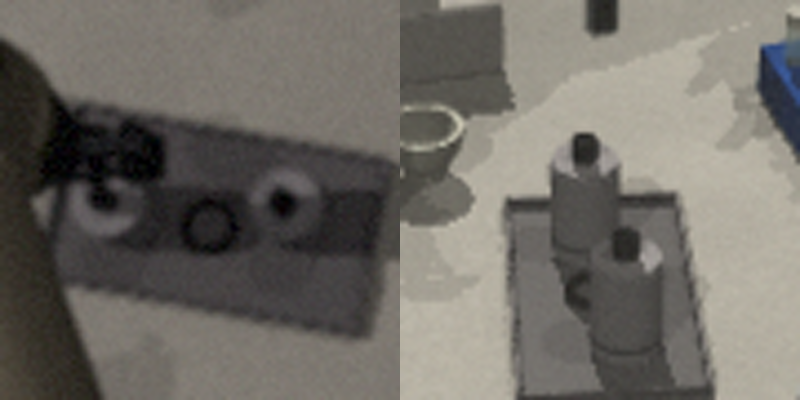

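Emit:
step_arm(
  increments=[
    [0.085, 0.001, 0.006, 0, 0],
    [0.085, 0, 0, 0, 0],
    [0.085, 0, 0, 0, 0],
  ],
  force=60,
)

```text
clock: 10.22
position: [0.5977, 0.2897, 0.2064]
ee_rot: [-0.0, 0.707, 0.0, 0.707]
ft_force: [-0.4, 0.1, -1.1]
grip_width: 0.994
```

```bash
cat > w.py <<'E'
from h import *
F=[];T=[]
for i in range(14):
    camera("side"); o=monitor.get_obs(); F.append(o["ft_force"]); T.append(o["tau"])
F=np.array(F);print(o["clock"],o["position"].round(4),"F",F.mean(0).round(3),"sd",F.std(0).round(2),"tau",np.mean(T,0).round(3),"sd",np.std(T,0).round(3)[[1,3]],o["grip_width"])
E
python3 w.py
```

```text
10.9167 [0.5977 0.2897 0.2063] F [ 0.045 -0.156  0.136] sd [0.54 0.44 0.51] tau [-1.9000e-02 -6.6778e+01  5.7530e+00 -3.8706e+01  1.1000e-02  2.0000e-03
 -1.0000e-03] sd [0.021 0.034] 0.9960918166462006
```

Emit:
step_arm(
  increments=[
    [0.085, 0, 0, -0.035, 0],
    [0.085, 0, 0, -0.035, 0],
    [0.085, 0, 0, -0.035, 0],
    [0.085, 0, 0, -0.035, 0],
    [0.085, 0, 0, -0.02, 0],
    [0.085, 0, 0, -0.007, 0],
    [0.085, 0, 0, 0, 0],
    [0.085, 0, 0, 0, 0],
  ],
)

```text
clock: 11.58
position: [0.5984, 0.29, 0.0406]
ee_rot: [-0.0, 0.707, 0.001, 0.708]
ft_force: [1.5, -0.0, 0.5]
grip_width: 0.995
```

Emit:
step_arm(
  increments=[
    [0.04, 0, 0, -0.001, 0],
    [0.04, 0, 0, 0, 0],
    [0.04, 0, 0, 0, 0],
    [0.04, 0, 0, 0, 0],
    [0.04, 0, 0, 0, 0],
    [0.04, 0, 0, 0, 0],
    [0.04, 0, 0, 0, 0],
    [0.04, 0, 0, 0, 0],
  ],
)

```text
clock: 12.25
position: [0.5987, 0.2905, 0.0403]
ee_rot: [0.0, 0.706, 0.001, 0.708]
ft_force: [0.2, 0.5, 5.1]
grip_width: 0.598
```

Emit:
step_arm(
  increments=[
    [0.04, 0, 0, 0.005, 0],
    [0.04, 0, 0, 0.015, 0],
    [0.04, 0, 0, 0.02, 0],
    [0.04, 0, 0, 0.02, 0],
    [0.04, 0, 0, 0.015, 0],
    [0.04, 0, 0, 0.005, 0],
    [0.04, 0, 0, 0, 0],
    [0.04, 0, 0, 0, 0],
    [0.04, 0, 0, 0, 0],
  ],
)

```text
clock: 13.0
position: [0.5968, 0.2894, 0.1168]
ee_rot: [-0.001, 0.708, 0.0, 0.706]
ft_force: [0.0, 0.3, -4.8]
grip_width: 0.602
```

```bash
python3 w.py; python3 v.py .598 .25 .1 v7.png 50
```

```text
13.7 [0.5977 0.2898 0.1184] F [ 0.143 -0.159 -4.095] sd [0.52 0.48 0.49] tau [-2.0000e-03 -7.1414e+01  6.6610e+00 -3.8250e+01  1.8000e-02  4.0000e-03
  0.0000e+00] sd [0.23  0.099] 0.5961764822546778
13.7 [0.5977 0.2898 0.1184] [ 0.88 -0.7  -4.4 ] 0.5961764822546778
```

View pics/v7.png

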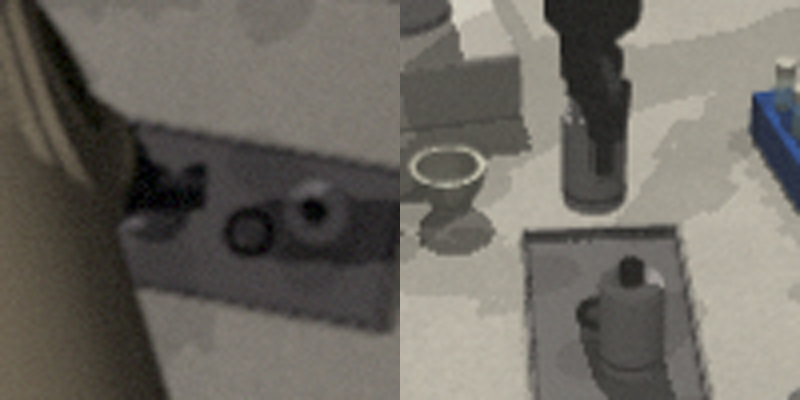

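Emit:
step_arm(
  increments=[
    [0.04, 0, 0, -0.015, 0],
    [0.04, 0, 0, -0.02, 0],
    [0.04, 0, 0, -0.02, 0],
    [0.04, 0, 0, -0.013, 0],
    [0.04, 0, 0, -0.006, 0],
    [0.04, 0, 0, -0.002, 0],
    [0.04, 0, 0, -0.0015, 0],
    [0.04, 0, 0, 0, 0],
    [0.04, 0, 0, 0, 0],
  ],
)

```text
clock: 14.55
position: [0.5983, 0.29, 0.0419]
ee_rot: [-0.0, 0.707, 0.001, 0.708]
ft_force: [0.5, -0.0, -4.2]
grip_width: 0.6
```

Emit:
step_arm(
  increments=[
    [0.04, 0, 0, -0.001, 0],
    [0.04, 0, 0, -0.0005, 0],
    [0.04, 0, 0, -0.0005, 0],
    [0.04, 0, 0, 0, 0],
    [0.04, 0, 0, 0, 0],
  ],
)

```text
clock: 14.97
position: [0.5982, 0.29, 0.0403]
ee_rot: [-0.0, 0.707, 0.001, 0.708]
ft_force: [-3.0, -0.6, 6.1]
grip_width: 0.596
```

Emit:
step_arm(
  increments=[
    [0.06, 0, 0, 0, 0],
    [0.07, 0, 0, 0, 0],
    [0.085, 0, 0, 0, 0],
    [0.085, 0, 0, 0, 0],
    [0.085, 0, 0, 0.02, 0],
    [0.085, 0, 0, 0.035, 0],
    [0.085, 0, 0, 0.035, 0],
    [0.085, 0, 0, 0.035, 0],
    [0.085, 0, 0, 0.03, 0],
    [0.085, 0, 0, 0, 0],
    [0.085, 0, 0, 0, 0],
  ],
)

```text
clock: 15.88
position: [0.5987, 0.2901, 0.196]
ee_rot: [0.0, 0.706, 0.001, 0.708]
ft_force: [-0.3, 0.1, -1.1]
grip_width: 0.998
```

Run:
```python
from h import *
for cam in("top","side"):
    p=camera(cam); W=cloud(p)
    for n,x,y in(("A",.598,.287),("B",.595,.1625)):
        rpt(cam+n+" knob",near(W,x,y,.04,.092,.11)); P=near(W,x,y,.04,.077,.0905); rpt(n+" flange",P)
o=monitor.get_obs();print(o["position"],o["ft_force"])
```

```text
topA knob 35 mean [0.5964 0.2873 0.1013] mid [0.5962 0.2882 0.1019] ext [0.0167 0.0183 0.011 ] zmed 0.1014
A flange 135 mean [0.5895 0.2862 0.0839] mid [0.5907 0.2871 0.0835] ext [0.0391 0.0508 0.013 ] zmed 0.0842
topB knob 33 mean [0.5931 0.1617 0.1011] mid [0.593  0.1615 0.1003] ext [0.0165 0.0168 0.0104] zmed 0.101
B flange 175 mean [0.5935 0.1613 0.0838] mid [0.5944 0.1624 0.0839] ext [0.0518 0.0505 0.0129] zmed 0.0836
sideA knob 29 mean [0.6004 0.2835 0.0984] mid [0.6013 0.2877 0.0984] ext [0.0166 0.0231 0.0127] zmed 0.0997
A flange 109 mean [0.5978 0.2791 0.0828] mid [0.6006 0.2846 0.0836] ext [0.0496 0.0535 0.0133] zmed 0.0829
sideB knob 30 mean [0.5965 0.1586 0.0989] mid [0.5976 0.1564 0.0981] ext [0.0177 0.0224 0.011 ] zmed 0.0996
B flange 121 mean [0.5954 0.1536 0.083 ] mid [0.5971 0.1579 0.0834] ext [0.0518 0.0551 0.0127] zmed 0.0832
[0.59719936 0.28959064 0.19274395] [ 0.79589206 -0.16308898 -0.3860087 ]
```

Emit:
step_arm(
  increments=[
    [0.085, -0.002, -0.032, 0, 0],
    [0.085, 0, -0.032, 0, 0],
    [0.085, 0, -0.032, 0, 0],
    [0.085, 0, -0.031, 0, 0],
    [0.085, 0, 0, 0, 0],
    [0.085, 0, 0, 0, 0],
    [0.085, 0, 0, 0, 0],
  ],
)

```text
clock: 16.57
position: [0.5951, 0.1633, 0.1926]
ee_rot: [-0.001, 0.708, 0.0, 0.706]
ft_force: [0.2, 0.5, 0.3]
grip_width: 0.999
```

```bash
python3 w.py
```

```text
17.2667 [0.5957 0.1627 0.1939] F [-0.249  0.054  0.023] sd [0.48 0.49 0.27] tau [ 1.6500e-01 -5.9199e+01  5.3100e+00 -3.8020e+01  2.4000e-02  4.0000e-03
 -2.0000e-03] sd [0.209 0.076] 0.9943777612078741
```

Emit:
step_arm(
  increments=[
    [0.085, 0, 0, -0.035, 0],
    [0.085, 0, 0, -0.035, 0],
    [0.085, 0, 0, -0.035, 0],
    [0.085, 0, 0, -0.025, 0],
    [0.085, 0, 0, -0.015, 0],
    [0.085, 0, 0, -0.009, 0],
    [0.085, 0, 0, 0, 0],
    [0.085, 0, 0, 0, 0],
    [0.085, 0, 0, 0, 0],
  ],
)

```text
clock: 18.02
position: [0.5967, 0.163, 0.0413]
ee_rot: [-0.0, 0.706, 0.001, 0.708]
ft_force: [0.6, -1.5, 1.4]
grip_width: 0.993
```

Emit:
step_arm(
  increments=[
    [0.04, 0, 0, -0.0015, 0],
    [0.04, 0, 0, 0, 0],
    [0.04, 0, 0, 0, 0],
    [0.04, 0, 0, 0, 0],
    [0.04, 0, 0, 0, 0],
    [0.04, 0, 0, 0, 0],
    [0.04, 0, 0, 0, 0],
    [0.04, 0, 0, 0, 0],
  ],
)

```text
clock: 18.68
position: [0.5962, 0.1632, 0.0394]
ee_rot: [-0.0, 0.707, 0.001, 0.708]
ft_force: [-1.4, -0.4, 6.2]
grip_width: 0.601
```

Emit:
step_arm(
  increments=[
    [0.04, 0, 0, 0.005, 0],
    [0.04, 0, 0, 0.015, 0],
    [0.04, 0, 0, 0.02, 0],
    [0.04, 0, 0, 0.02, 0],
    [0.04, 0, 0, 0.015, 0],
    [0.04, 0, 0, 0.005, 0],
    [0.04, 0, 0, 0, 0],
    [0.04, 0, 0, 0, 0],
    [0.04, 0, 0, 0, 0],
  ],
)

```text
clock: 19.43
position: [0.5947, 0.1625, 0.1167]
ee_rot: [-0.001, 0.708, 0.0, 0.706]
ft_force: [-1.4, 0.6, -5.3]
grip_width: 0.602
```

```bash
python3 w.py
```

```text
20.1333 [0.5957 0.1627 0.1184] F [ 0.063  0.145 -5.691] sd [0.46 0.49 0.37] tau [-2.0000e-03 -6.4763e+01  6.3570e+00 -3.8352e+01  1.8000e-02  5.0000e-03
  1.0000e-03] sd [0.197 0.087] 0.5966591918895198
```

Emit:
step_arm(
  increments=[
    [0.04, 0, 0, 0.02, 0],
    [0.04, 0, -0.02, 0.02, 0],
    [0.04, 0, -0.035, 0, 0],
    [0.04, 0, -0.035, 0, 0],
    [0.04, 0, -0.035, 0, 0],
    [0.04, 0, -0.035, 0, 0],
    [0.04, 0, -0.035, 0, 0],
    [0.04, 0, -0.035, 0, 0],
    [0.04, 0, -0.035, 0, 0],
    [0.04, 0, -0.035, 0, 0],
    [0.04, 0, -0.035, 0, 0],
    [0.04, 0, -0.03, 0, 0],
  ],
)

```text
clock: 21.13
position: [0.5952, -0.2051, 0.1586]
ee_rot: [-0.0, 0.707, -0.0, 0.707]
ft_force: [1.0, -0.2, -5.9]
grip_width: 0.598
```

Emit:
step_arm(
  increments=[
    [0.04, 0, -0.012, 0, 0],
    [0.04, 0, 0, -0.01, 0],
    [0.04, 0, 0, -0.015, 0],
    [0.04, 0, 0, -0.01, 0],
    [0.04, 0, 0, -0.0025, 0],
    [0.04, 0, 0, 0, 0],
    [0.04, 0, 0, 0, 0],
    [0.04, 0, 0, 0, 0],
  ],
)

```text
clock: 21.8
position: [0.5962, -0.2141, 0.1217]
ee_rot: [-0.001, 0.707, 0.001, 0.708]
ft_force: [-0.4, -0.4, -5.0]
grip_width: 0.598
```

```bash
python3 v.py .596 -.2145 .09 v8.png 60
python3 - <<'E'
from h import *
p=camera("side");W=cloud(p); P=near(W,.596,-.2145,.06,.06,.13); rpt("can",P); print(np.percentile(P,[1,50,99],0).round(4))
P=near(W,.596,-.2145,.12,.036,.055); print("reader",np.percentile(P,[1,50,99],0).round(4))
p=camera("top");W=cloud(p)
for n,x,y in(("A",.598,.287),): rpt("topA knob",near(W,x,y,.04,.092,.11));
E
```

```text
21.8 [ 0.5962 -0.2141  0.1217] [-0.35 -0.39 -4.99] 0.5984135949238862
can 229 mean [ 0.5882 -0.2349  0.1068] mid [ 0.5955 -0.2295  0.1081] ext [0.0493 0.0417 0.042 ] zmed 0.1057
[[ 0.5714 -0.2475  0.088 ]
 [ 0.5851 -0.2374  0.1057]
 [ 0.6191 -0.2126  0.1287]]
reader [[ 0.5311 -0.2849  0.0368]
 [ 0.5858 -0.2346  0.0435]
 [ 0.6614 -0.1535  0.0488]]
topA knob 35 mean [0.5964 0.2873 0.1015] mid [0.5958 0.2875 0.1015] ext [0.0169 0.0197 0.013 ] zmed 0.1017
```

View pics/v8.png

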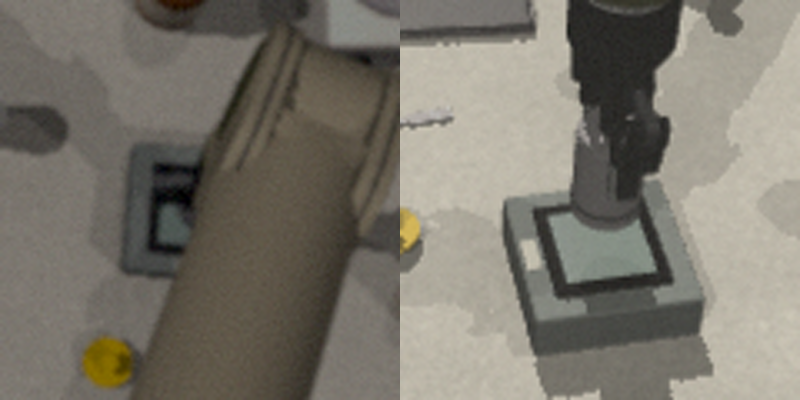

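```bash
python3 -c "
from h import *
print(ticket.hand_in())"
```

```text
the job is handed in; nothing more can be done
None
```

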